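# Unhook a controller module from its test carrier

### The job

Take the tall controller module out of its carrier and lay it in the tray, base down: ease it back towards the carrier's overhanging end against the sprung buffer until its toe is out from under the retaining lip, tilt the toe end up over the lip, and only then draw it off. The clips are brittle plastic, so feel your way and never load the carrier's clips with more than about 12 N. Set the module down gently and leave the low module and everything else where it is.

Things in the scene. Friction and masses are not known exactly. Their poses are not given: they have to be found in the camera images.
- module: The tall white plastic controller module, held in the carrier (loose, 0.2 to 0.42 kg). Box 80 (x) x 38 (y) x 56 (z) mm with smooth flat sides, gripped across its 38 mm width from above. Origin: centre of the box's underside; x along its length towards the toe, z up. A toe and a tongue stick out at the bottom of its ends.
- toe (a point): Tip of the tall module's toe, underside: the toe is 24 mm wide, 6 mm high (z 0 to 6) and sticks out 25 mm from the +x end (tip at x = 65 mm of the module).
- tongue (a point): Tip of the tall module's tongue, underside: the tongue is 28 mm wide, 6 mm high and sticks out 34 mm from the -x end (tip at x = -74 mm of the module).
- low_module: A module of the same footprint, toe and tongue but only 36 mm high, in the carrier's other bay; it stays. Origin and axes as for the tall one.
- carrier: Fixed carrier: aluminium plate 220 (x) x 200 (y) x 8 mm with raised side edges, two bays along x at y = -55 and +55 mm (either may hold the tall module). Origin: centre of its underside. A module lies on the plate with the same axes, origin at x = 10, z = 8 mm, unpressed. On the plate is a grey clip frame of lips, overhangs and buffers; it sits up to 10 mm either way along x, unknown: these poses do not tell.
- lips (a point): Edge of the retaining lips' underside at the carrier's +x end, midway between bays, IF the frame is at mid position (true place up to 10 mm off along x). Each lip is 34 mm wide, 5 mm thick, underside 8 mm above the plate (2 mm above the toe), reaches 29 mm from here to +x and covers the toe by 12 mm (2 to 22 with the shift). A post under it ends the bay 23 mm beyond the edge.
- overhangs (a point): Edge of the overhangs' underside at the carrier's -x end, midway between bays, if the frame is at mid position. Each reaches 48 mm from here to -x over the tongue, underside 15 mm, top 20 mm above the plate, 34 mm wide inside. With the module pressed back, it can turn toe end up about the tongue's tip by up to 0.25 rad; from about 0.11 rad the toe passes over the lip.
- buffers (a point): Face of the black sprung buffers under the overhangs, midway between bays, if the frame is at mid position. Pushed along -x, the tongue's tip meets it after 11.2 mm (1.2 to 21.2 with the shift). It starts at 2 N, stiffens by 5 N per mm, 5 mm of travel. 0.8 mm after meeting it (6 N) the toe is just clear of the lip; at 2 mm the load is 12 N. Friction on the plate adds a few N unless the module is raised 1 mm.
- tray: Fixed black open tray 220 (x) x 180 (y) x 18 mm, walls and floor 4 mm thick; origin: centre of its underside. A relay stands in it near its (+x, +y) corner; the rest of it is empty.
- relay: Clear-cased relay 30 x 26 x 34 mm standing in the tray (loose); origin: centre of its underside.
- terminals: Block of grey terminals 44 x 36 x 30 mm, loose on the table; origin: centre of its underside.
- mug: White mug, 80 mm wide and 90 mm high; origin: centre of its underside.
- tape: Roll of black tape, 90 mm wide, 19 mm high, lying flat; origin: centre of its underside.
Not all that is in view belongs to the job. Leave any red look-alike of the module alone.

How it is judged (in metres and radians):
On the way:
1. the module is tilted toe end up while its tongue is still under the overhang (angle between module's own z axis and vertical above 0.07 rad and x of module in the frame of carrier below 0.016 m and z of module in the frame of carrier below 0.03 m), for 0.05 s.
At the end, for the whole second after the job is handed in: The tall module lies flat on the tray's floor, inside its walls, base down (within 0.06 rad and 4 mm of height), released and at rest; the low module is still in its bay (z of module in the frame of tray between 0.001 and 0.008 m and x of module in the frame of tray between -0.08 and 0.08 m and y of module in the frame of tray between -0.075 and 0.075 m and angle between module's own z axis and vertical below 0.06 rad and linear speed of module below 0.02 m/s and angular speed of module below 0.2 rad/s); the robot touches nothing.
It fails at once if the module loads the carrier's clips (lip, overhang and buffer together) with more than 15 N (contact force between module and carrier above 15 N).
It fails at once if the module is dropped into the tray (from over 4 mm) or slammed down (horizontal distance between module and tray below 0.1 m and z of module in the frame of tray below 0.016 m and linear speed of module above 0.3 m/s).
It fails at once if the low module is moved more than 8 mm (distance of low_module from where it was at the start of the episode above 0.008 m).
It fails at once if the low module is loaded against the clips with more than 15 N (contact force between low_module and carrier above 15 N).
It fails at once if a bystander is moved more than 25 mm (distance of any of relay, terminals, mug, tape from where it was at the start of the episode above 0.025 m).
It also fails if it takes over 70 s, if anything falls off the work surface, if the arm or the gripper's body presses on something with over 40 N, if the wrist force passes 120 N, or if a joint passes its speed limit or range.

### The arm

A 6-joint arm with a two-finger parallel gripper is mounted at the origin on the work surface. World frame = base frame: x ahead of the robot, y to its left, z up, the work surface at z = 0. Lengths are in mm, angles in rad, forces in N, time in s.
With the tool pointing down it reaches from about 350 to 975 mm from the base axis. Payload 7.1 kg.
Tool frame: the origin (TCP) lies midway between the tips of the shut fingers; the grasp point (between the pads) lies pinch_z behind it (pinch_z is the distance from the TCP to the grasp point, in mm); z points along the fingers, y is the line along which they close (so a half turn about z gives the same grasp; the last joint's range is limited). The gripper opens to 88 mm and grips with 3 to 60 N. Pads are 20 mm wide; open, the fingers measure 115 mm over their backs; the gripper's body (75 mm by 178 mm) begins 61 mm behind the grasp point.
Start: joints at [1.307, 0.423, 1.63, -0, 1.089, -0.019], TCP at [151.445, 606.357, 222.675] pointing down, gripper open.
Joint ranges: [-3, 3], [-0.9, 2.11], [0.09, 2.58], [-1.31, 4.45], [0.11, 2.69], [-2.54, 2.54]. Speed limits (rad/s): [2.39, 2.39, 3.01, 3.14, 3.14, 3.14].

### API

Orientations are given as a rotation vector (axis times angle).
In Python, from workcell import get_obs, get_image, close_job, pinch_z gives the robot as it stands.
- The arm moves only by the tool jog_arm, never from a script. Its argument "commands" is a list of rows, each a list of 3 entries, a list of its own where there are three numbers: the gripper command: -1 is shut, 1 is fully open, values between are in proportion, then the shift along the tool's x, y, z as a fraction of full scale, then the turn, a rotation vector about the tool's x, y, z as a fraction of full scale. In form: [[gripper, [tx, ty, tz], [rx, ry, rz]], ...]. A call has 1 to 10 rows; each row shifts and turns the commanded pose from where the row before left it, along the tool's axes as they then stand; what a row does not reach is not made up. Full scale, the value 1, is 0.1 m for a shift and 45 degrees for a turn. A row lasts 1/10 s, in which the tool goes at most 50 mm and 8.59 degrees, less where a joint would pass 70% of its speed; a pose out of reach is approached as far as the arm can. A call with a number of a shift or a turn outside -1 to 1 is refused whole. A call with a gripper value outside its range is refused whole. The fingers move at their own pace and stop on an object; the grip force is fixed at half the most. Time passes only in rows, so rows that do not move let the fingers close. It gives the time, the measured TCP pose, the force, the opening and the grip force at its end, in the units of the state.
- get_obs(): the state, without advancing time (a new reading comes with each control period).
- get_image(name): name is "side" or "top"; returns a dict with "image" (400x640x3 uint8, blue, green, red), "z_map" (400x640 float32, mm along the optical axis (not along the pixel's ray), 0 where there is no reading), "intrinsics" (3x3 intrinsics, pixels), "eye" and "orientation" of the camera in the world. Camera axes: x right, y down, z forward; pixel columns grow to the right and rows downward; lengths in mm; the calibration is good to about 2 mm. A picture is of the moment at which its call begins.
- close_job(): hands the job in; it is judged then, once.
The state is a dict: "t": time; "qpos": joint angles; "qvel": joint speeds; "joint_torque": joint torques, N m; "ee_pos": TCP position; "orientation": TCP orientation; "ft_force": force on the tool from outside, world axes, zero at the start; "moment": the same for the moment, N m; "width": finger opening in mm; "grasp_force": force on a finger pad.
Only numpy, scipy, OpenCV 4.12 (cv2) and the standard library are available. Lean on these libraries where they do the work, as an engineer would, in place of code of your own. Each camera call takes 0.05 s, during which the arm holds its last target. There are 200 camera calls.

## Working session

There is one attempt and no reset: what is moved stays moved. The work goes in short steps, Python scripts to look and compute and a tool call to move; the robot and the scene stay as the last step left them, time stands still between calls to the robot, and variables do not carry over. Pictures are saved under pics/ and viewed, at most 10 in all, crops included, and the job is handed in when it is done.

Besides the shell and the picture viewer there is one more tool, called after "Emit:" as name([rows], argument=value, ...), one row to a line, values as JSON. jog_arm: Moves the arm, as the interface text tells. Its arguments: {"type":"object","properties":{"commands":{"type":"array","items":{"type":"array"}}},"required":["commands"]}

```bash
mkdir -p pics
cat > h.py <<'E'
import numpy as np, cv2
from workcell import get_obs, get_image, close_job, pinch_z
from scipy.spatial.transform import Rotation as R
def rot(o):
    o=np.array(o,float)
    return o if o.shape==(3,3) else R.from_rotvec(o).as_matrix()
def cloud(d):
    z=d['z_map'];K=np.array(d['intrinsics']);v,u=np.mgrid[:z.shape[0],:z.shape[1]]
    c=np.dstack([(u-K[0,2])/K[0,0]*z,(v-K[1,2])/K[1,1]*z,z])
    P=c@rot(d['orientation']).T+np.array(d['eye']);P[z==0]=np.nan
    return P
E
python3 - <<'E'
from h import *
print(pinch_z if not callable(pinch_z) else pinch_z(), get_obs())
for n in ('top','side'):
    d=get_image(n);np.savez(n+'.npz',**d);cv2.imwrite(f'pics/{n}1.png',d['image']);print(n,d['eye'],d['orientation'],d['intrinsics'])
E
```

```text
18.700000000000003 {'t': 0.0, 'qpos': array([ 1.30699043e+00,  4.23836221e-01,  1.63068927e+00, -7.32598732e-08,
        1.08857586e+00, -1.90096595e-02]), 'qvel': array([ 9.31200912e-06,  1.26769776e-03, -9.39649245e-04, -2.98191971e-04,
       -6.33279841e-04, -5.36555928e-04]), 'joint_torque': array([-1.56343009e-05, -5.44626939e+01, -2.73655128e+01,  6.44238107e-02,
        2.28468730e-02, -1.16177639e-04]), 'ee_pos': array([151.31130252, 605.83917747, 221.9048614 ]), 'orientation': array([-3.83539522e-01, -3.11787761e+00,  2.34604389e-03]), 'ft_force': array([-0.04565046, -0.28214382, -0.95095206]), 'moment': array([ 0.01668857, -0.01290775, -0.04377122]), 'grasp_force': 0.0, 'width': 87.82336229562716}
top [ 321.21541277   15.75952295 1182.43878719] [-2.18618769  2.12431976 -0.14304845] [[390.84126442   0.         320.64131984]
 [  0.         390.84126442 193.63907631]
 [  0.           0.           1.        ]]
side [ 360.43676386 -662.64963709  672.50446195] [-2.32550689  0.22773947 -0.06735352] [[375.49838509   0.         326.95489866]
 [  0.         375.49838509 198.3644886 ]
 [  0.           0.           1.        ]]
```

View pics/top1.png

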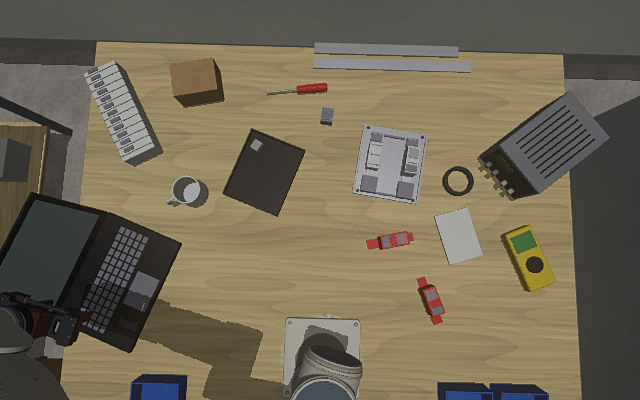

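View pics/side1.png

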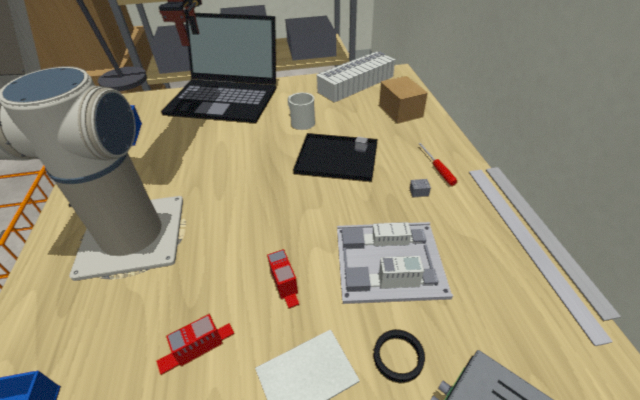

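The top view shows the carrier at about (390,163), with its bays at about (374,153) and (412,158), and the tray at (264,172). In the side view the nearer module, at (401,270), looks like the taller one.

Run:
```python
from h import *
t=dict(np.load('top.npz'));P=cloud(t)
c=cv2.resize(t['image'][115:215,345:440],None,fx=5.5,fy=5.5,interpolation=cv2.INTER_CUBIC)
s=np.load('side.npz')['image'][210:310,325:460]
s=cv2.resize(s,None,fx=4,fy=4,interpolation=cv2.INTER_CUBIC)
cv2.imwrite('pics/c1.png',c);cv2.imwrite('pics/c2.png',s)
Z=P[...,2]
np.set_printoptions(linewidth=250,precision=0,suppress=True)
print(Z[122:206:2,350:430:2].round().astype(int))
for nm,(r0,r1,c0,c1),lo,hi in [('tallTop',(120,205,350,430),55,80),('lowtop',(120,205,350,430),36,50),('tray',(125,220,218,310),12,22),('carrier',(115,210,345,435),5,80)]:
    m=np.zeros(Z.shape,bool);m[r0:r1,c0:c1]=True;m&=(Z>lo)&(Z<hi)
    k,l,st,_=cv2.connectedComponentsWithStats(m.astype(np.uint8));i=1+st[1:,4].argmax();q=P[l==i]
    print(nm,len(q),'z',np.median(q[:,2]).round(1),cv2.minAreaRect(q[:,:2].astype(np.float32)),cv2.boxPoints(cv2.minAreaRect(q[:,:2].astype(np.float32))).round().tolist())
```

```text
[[ 1 -3  1 ... -2 -1 -1]
 [-4 -2 -2 ...  5  1 -3]
 [ 3  1  0 ...  5  2 -2]
 ...
 [ 2  0 -1 ...  5  1 -3]
 [-1  1  2 ... -1  2  2]
 [ 1  3  0 ...  1  3 -1]]
tallTop 362 z 63.8 ((576.2579956054688, -249.64125061035156), (38.674015045166016, 80.25800323486328), 81.09979248046875) [[534.0, -263.0], [613.0, -275.0], [619.0, -237.0], [540.0, -224.0]]
lowtop 346 z 43.6 ((593.3958129882812, -140.7869415283203), (37.96969985961914, 81.27172088623047), 80.65599822998047) [[550.0, -153.0], [630.0, -166.0], [637.0, -129.0], [556.0, -115.0]]
tray 317 z 17.0 ((537.5958251953125, 189.97219848632812), (180.99952697753906, 220.00994873046875), 69.35418701171875) [[403.0, 144.0], [609.0, 66.0], [672.0, 236.0], [467.0, 313.0]]
carrier 4292 z 11.0 ((575.7659912109375, -194.74465942382812), (201.70106506347656, 222.34591674804688), 81.43213653564453) [[451.0, -278.0], [671.0, -311.0], [701.0, -112.0], [481.0, -78.0]]<stdin>:9: RuntimeWarning: invalid value encountered in cast
```

View pics/c1.png

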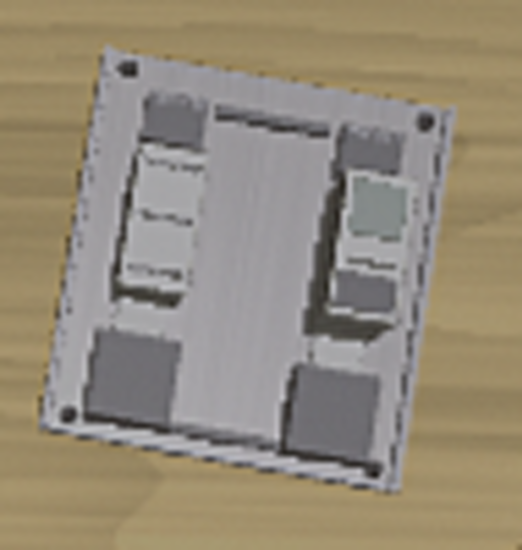

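View pics/c2.png

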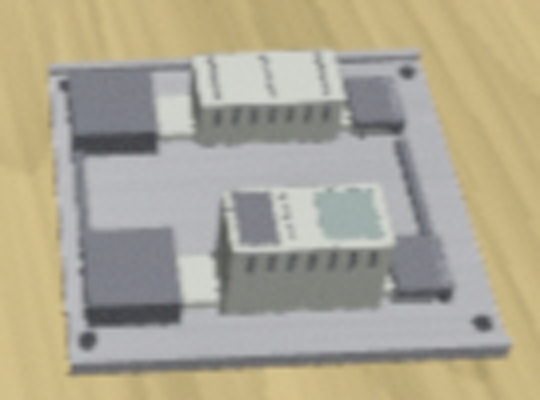

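The crops confirm that the tall module (the one with the display) is in the y=-55 bay. The overhangs, the large grey blocks, are at the near end, so the toe points to world +x with a yaw of about -8.6°. Next I measure the frame shift and the relay.

Run:
```python
from h import *
np.set_printoptions(linewidth=250,suppress=True)
P=cloud(dict(np.load('top.npz')));a=-np.radians(8.6)
X=np.array([np.cos(a),np.sin(a)]);Y=np.array([-X[1],X[0]])
c=np.array([575.8,-194.7]);q=(P[...,:2]-c);cx=q@X;cy=q@Y;z=P[...,2]
for b in(-55,55):
  m=(abs(cy-b)<12)&(abs(cx)<115)
  for x0 in range(-110,112,4):
    k=m&(cx>=x0)&(cx<x0+4); print((x0,round(float(np.median(z[k])),1)) if k.any() else (x0,None),end=' ')
  print()
m=(z>26)&(z<45);m[:125]=0;m[220:]=0;m[:,:218]=0;m[:,310:]=0
r=P[m];print('relay',len(r),cv2.minAreaRect(r[:,:2].astype(np.float32)),np.median(r[:,2]))
```

```text
(-110, 6.4) (-106, 8.9) (-102, 19.2) (-98, 28.0) (-94, 27.0) (-90, 27.7) (-86, 29.2) (-82, 27.9) (-78, 27.4) (-74, 28.7) (-70, 27.3) (-66, 26.8) (-62, 27.5) (-58, 27.4) (-54, 28.6) (-50, 14.3) (-46, 14.2) (-42, 13.5) (-38, 14.0) (-34, 32.2) (-30, 63.1) (-26, 64.5) (-22, 64.4) (-18, 63.2) (-14, 63.5) (-10, 64.7) (-6, 65.4) (-2, 63.8) (2, 62.7) (6, 63.9) (10, 65.2) (14, 64.2) (18, 64.8) (22, 62.8) (26, 63.5) (30, 64.8) (34, 64.8) (38, 63.3) (42, 62.7) (46, 63.0) (50, None) (54, None) (58, 20.1) (62, 21.6) (66, 21.6) (70, 20.8) (74, 21.1) (78, 20.8) (82, 19.1) (86, 19.4) (90, 9.8) (94, 7.1) (98, 7.8) (102, 7.2) (106, 6.9) (110, 1.7) 
(-110, 6.6) (-106, 6.8) (-102, 20.8) (-98, 26.7) (-94, 28.8) (-90, 28.3) (-86, 28.2) (-82, 26.5) (-78, 25.9) (-74, 27.0) (-70, 28.2) (-66, 26.7) (-62, 26.7) (-58, 28.2) (-54, 27.1) (-50, 13.1) (-46, 13.3) (-42, 14.3) (-38, 14.4) (-34, 23.1) (-30, 44.6) (-26, 41.1) (-22, 44.1) (-18, 43.2) (-14, 44.0) (-10, 44.9) (-6, 42.5) (-2, 43.8) (2, 43.2) (6, 45.4) (10, 44.3) (14, 43.3) (18, 44.0) (22, 43.6) (26, 42.9) (30, 44.7) (34, 42.8) (38, 44.4) (42, 43.2) (46, 42.8) (50, None) (54, 20.4) (58, 21.9) (62, 20.7) (66, 21.0) (70, 20.2) (74, 19.9) (78, 20.6) (82, 20.9) (86, 17.7) (90, 7.1) (94, 6.9) (98, 9.5) (102, 6.7) (106, 6.3) (110, 0.9) 
relay 95 ((614.592041015625, 214.1246337890625), (26.389684677124023, 30.55438804626465), 60.49510192871094) 37.1043437543633
```

Emit:
jog_arm([
  [1,[0,0,0],[0,0,-0.12]],
  [1,[-0.23,-0.33,0],[0,0,0]],
  [1,[-0.23,-0.33,0],[0,0,0]],
  [1,[-0.23,-0.33,0],[0,0,0]],
  [1,[-0.23,-0.33,0],[0,0,0]],
  [1,[-0.23,-0.33,0],[0,0,0]],
  [1,[-0.23,-0.33,0],[0,0,0]],
  [1,[-0.23,-0.33,0],[0,0,0]],
  [1,[-0.23,-0.33,0],[0,0,0]],
  [1,[-0.23,-0.33,0],[0,0,0]],
])

```text
t: 1.1
ee_pos: [311.8, 280.1, 222.6]
orientation: [-0.236, -3.133, 0.0]
ft_force: [-0.1, 0.9, -0.5]
width: 88.0
grasp_force: 0.0
```

Emit:
jog_arm([
  [1,[-0.24,-0.34,0],[0,0,0]],
  [1,[-0.24,-0.34,0],[0,0,0]],
  [1,[-0.24,-0.34,0],[0,0,0]],
  [1,[-0.24,-0.34,0],[0,0,0]],
  [1,[-0.24,-0.34,0],[0,0,0]],
  [1,[-0.24,-0.34,0],[0,0,0]],
  [1,[-0.24,-0.34,0],[0,0,0]],
  [1,[-0.24,-0.34,0],[0,0,0]],
  [1,[-0.24,-0.34,0],[0,0,0]],
  [1,[-0.24,-0.34,0],[0,0,0]],
])

```text
t: 2.1
ee_pos: [498.1, -92.2, 222.5]
orientation: [-0.237, -3.132, -0.0]
ft_force: [1.5, 0.4, -0.3]
width: 87.8
grasp_force: 0.0
```

Emit:
jog_arm([
  [1,[-0.22,-0.3,0.1],[0,0,0]],
  [1,[-0.22,-0.3,0.1],[0,0,0]],
  [1,[-0.2,-0.3,0.1],[0,0,0]],
  [1,[-0.2,-0.3,0.1],[0,0,0]],
  [1,[0,0,0],[0,0,0]],
  [1,[0,0,0],[0,0,0]],
])

```text
t: 2.7
ee_pos: [562.2, -221.8, 181.8]
orientation: [-0.238, -3.131, -0.001]
ft_force: [-0.8, 0.6, -0.9]
width: 88.0
grasp_force: 0.0
```

Emit:
jog_arm([
  [1,[-0.19,-0.257,0],[0,0,0]],
  [1,[0,0,0.3],[0,0,0]],
  [1,[0,0,0.3],[0,0,0]],
  [1,[0,0,0.3],[0,0,0]],
  [1,[0,0,0.05],[0,0,0]],
  [1,[0,0,0],[0,0,0]],
  [1,[0,0,0],[0,0,0]],
])

```text
t: 3.4
ee_pos: [578.7, -249.8, 89.3]
orientation: [0.235, 3.131, -0.001]
ft_force: [0.1, -0.9, -0.1]
width: 88.3
grasp_force: 0.0
```

Run:
```python
from h import *
o=get_obs();print(o['ee_pos'],o['orientation'])
s=get_image('side')
i=cv2.resize(s['image'][150:320,300:470],None,fx=3.5,fy=3.5,interpolation=cv2.INTER_CUBIC);cv2.imwrite('pics/s2.png',i)
P=cloud(s);q=P[...,:2]-np.array([577,-250]);a=-np.radians(8.6);X=np.array([np.cos(a),np.sin(a)]);Y=np.array([-X[1],X[0]])
mx=q@X;my=q@Y;z=P[...,2]
k=(abs(mx)<30)&(z>20)&(z<55)&(abs(my)<40);r=my[k];print('side face y',np.percentile(r,[5,25,50,75,95]))
k=(abs(z-64)<3)&(abs(mx)<60)&(abs(my)<35);print('top',np.percentile(mx[k],[1,50,99]),np.percentile(my[k],[1,50,99]),k.sum())
```

```text
[ 578.68509926 -249.75660654   89.32894838] [ 2.35070049e-01  3.13090609e+00 -9.94701964e-04]
side face y [-20.13256507 -19.41756848 -18.97346559 -18.40536671 -17.62459608]
top [-43.07925323 -22.14850331  34.34403503] [-19.26928989  -4.37748563  18.82605416] 339
```

View pics/s2.png

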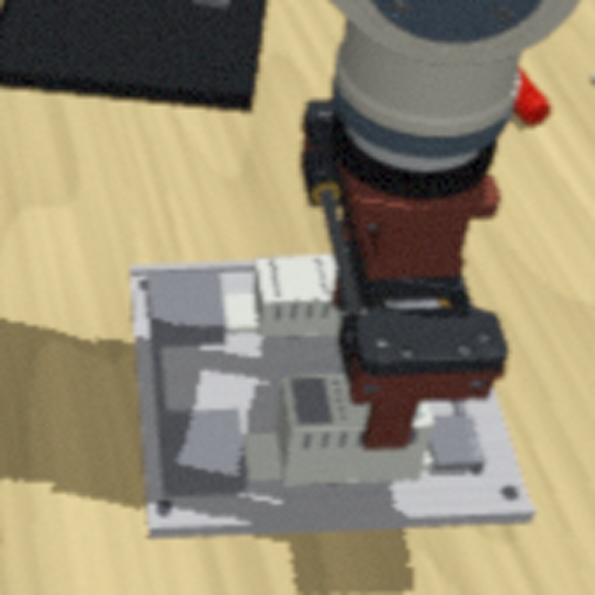

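The side view shows the fingers straddling the module. Its near face lies at -19 mm from my centre estimate, so it is centred across y. I'm going down.

Emit:
jog_arm([
  [1,[0.01,-0.005,0.2],[0,0,0]],
  [1,[0,0,0.2],[0,0,0]],
  [1,[0,0,0.15],[0,0,0]],
  [1,[0,0,0.06],[0,0,0]],
  [1,[0,0,0],[0,0,0]],
  [1,[0,0,0],[0,0,0]],
  [0,[0,0,0],[0,0,0]],
  [0,[0,0,0],[0,0,0]],
])

```text
t: 4.25
ee_pos: [577.3, -250.5, 27.5]
orientation: [0.236, 3.132, -0.001]
ft_force: [-0.2, 0.6, 0.1]
width: 75.3
grasp_force: 0.0
```

Emit:
jog_arm([
  [-0.05,[0,0,0],[0,0,0]],
  [-0.1,[0,0,0],[0,0,0]],
  [-0.13,[0,0,0],[0,0,0]],
  [-0.16,[0,0,0],[0,0,0]],
  [-0.2,[0,0,0],[0,0,0]],
])

```text
t: 4.75
ee_pos: [576.8, -250.3, 26.7]
orientation: [-0.236, -3.133, -0.0]
ft_force: [0.8, -0.1, -0.2]
width: 37.7
grasp_force: 30.0
```

Emit:
jog_arm([
  [-1,[0,0,0],[0,0,0]],
  [-1,[0,0,0],[0,0,0]],
  [-1,[0,0,-0.005],[0,0,0]],
  [-1,[0,0,-0.005],[0,0,0]],
  [-1,[0,0,0],[0,0,0]],
  [-1,[0,0,0],[0,0,0]],
])

```text
t: 5.35
ee_pos: [576.6, -250.3, 27.5]
orientation: [-0.236, -3.132, -0.0]
ft_force: [0.7, 0.2, -2.0]
width: 37.9
grasp_force: 30.0
```

```bash
cat >> h.py <<'E'
def st():
    o=get_obs();a=-np.radians(8.6);X=np.array([np.cos(a),np.sin(a),0]);Y=np.array([-X[1],X[0],0])
    f=o['ft_force'];m=o['moment'];p=o['ee_pos'];r=rot(o['orientation'])
    print('t',round(o['t'],2),'p',p.round(2),'F carrier x,y,z',(f@X).round(2),(f@Y).round(2),f[2].round(2),'M y',(m@Y).round(2),'tilt',round(np.arctan2(-r[:,2]@X,r[2,2]*-1),4),'w',round(o['width'],1))
E
python3 -c "
from h import *
st()"
```

```text
t 5.35 p [ 576.63 -250.33   27.51] F carrier x,y,z 0.62 0.34 -1.99 M y 0.02 tilt 0.0003 w 37.9
```

Emit:
jog_arm([
  [-1,[0.02,0,0],[0,0,0]],
  [-1,[0.02,0,0],[0,0,0]],
  [-1,[0.02,0,0],[0,0,0]],
  [-1,[0.02,0,0],[0,0,0]],
  [-1,[0,0,0],[0,0,0]],
  [-1,[0,0,0],[0,0,0]],
])

```text
t: 5.95
ee_pos: [568.9, -249.2, 27.7]
orientation: [0.236, 3.133, -0.0]
ft_force: [-0.1, -0.1, -3.2]
width: 37.7
grasp_force: 30.0
```

Emit:
jog_arm([
  [-1,[0.01,0,0],[0,0,0]],
  [-1,[0.01,0,0],[0,0,0]],
  [-1,[0,0,0],[0,0,0]],
  [-1,[0,0,0],[0,0,0]],
])

```text
t: 6.35
ee_pos: [566.9, -248.8, 27.7]
orientation: [-0.236, -3.133, 0.0]
ft_force: [0.3, 0.2, -2.5]
width: 37.7
grasp_force: 30.0
```

Emit:
jog_arm([
  [-1,[0.01,0,0],[0,0,0]],
  [-1,[0,0,0],[0,0,0]],
  [-1,[0,0,0],[0,0,0]],
])

```text
t: 6.65
ee_pos: [565.9, -248.7, 27.7]
orientation: [-0.236, -3.133, 0.0]
ft_force: [-0.0, -0.2, -2.4]
width: 38.1
grasp_force: 30.0
```

Free at 11 mm. I go on in 1 mm steps.

Emit:
jog_arm([
  [-1,[0.01,0,0],[0,0,0]],
  [-1,[0,0,0],[0,0,0]],
  [-1,[0,0,0],[0,0,0]],
])

```text
t: 6.95
ee_pos: [564.9, -248.5, 27.7]
orientation: [-0.236, -3.133, 0.0]
ft_force: [-0.3, 0.3, -3.7]
width: 37.8
grasp_force: 30.0
```

Emit:
jog_arm([
  [-1,[0.005,0,0],[0,0,0]],
  [-1,[0,0,0],[0,0,0]],
  [-1,[0,0,0],[0,0,0]],
])

```text
t: 7.25
ee_pos: [564.4, -248.5, 27.7]
orientation: [-0.236, -3.133, -0.0]
ft_force: [0.2, -1.1, -3.0]
width: 37.9
grasp_force: 30.0
```

Emit:
jog_arm([
  [-1,[0.007,0,0],[0,0,0]],
  [-1,[0,0,0],[0,0,0]],
  [-1,[0,0,0],[0,0,0]],
])

```text
t: 7.55
ee_pos: [563.7, -248.3, 27.7]
orientation: [-0.236, -3.133, 0.0]
ft_force: [-0.6, -1.2, -2.2]
width: 37.9
grasp_force: 30.0
```

Emit:
jog_arm([
  [-1,[0.005,0,0],[0,0,0]],
  [-1,[0,0,0],[0,0,0]],
  [-1,[0,0,0],[0,0,0]],
])

```text
t: 7.85
ee_pos: [563.2, -248.3, 27.7]
orientation: [-0.236, -3.133, -0.0]
ft_force: [0.3, -0.5, -2.8]
width: 37.6
grasp_force: 30.0
```

Emit:
jog_arm([
  [-1,[0.007,0,0],[0,0,0]],
  [-1,[0,0,0],[0,0,0]],
  [-1,[0,0,0],[0,0,0]],
])

```text
t: 8.15
ee_pos: [562.5, -248.2, 27.7]
orientation: [0.236, 3.133, -0.0]
ft_force: [0.3, 0.8, -2.8]
width: 37.8
grasp_force: 30.0
```

Emit:
jog_arm([
  [-1,[0.005,0,0],[0,0,0]],
  [-1,[0,0,0],[0,0,0]],
  [-1,[0,0,0],[0,0,0]],
])

```text
t: 8.45
ee_pos: [562.1, -248.1, 27.7]
orientation: [0.236, 3.133, -0.0]
ft_force: [0.4, -0.6, -2.3]
width: 38.0
grasp_force: 30.0
```

Emit:
jog_arm([
  [-1,[0.007,0,0],[0,0,0]],
  [-1,[0,0,0],[0,0,0]],
  [-1,[0,0,0],[0,0,0]],
])

```text
t: 8.75
ee_pos: [561.3, -248.0, 27.7]
orientation: [-0.236, -3.133, 0.0]
ft_force: [-0.2, 0.5, -3.2]
width: 37.5
grasp_force: 30.0
```

Emit:
jog_arm([
  [-1,[0.005,0,0],[0,0,0]],
  [-1,[0,0,0],[0,0,0]],
  [-1,[0,0,0],[0,0,0]],
])

```text
t: 9.05
ee_pos: [560.8, -247.9, 27.7]
orientation: [-0.236, -3.133, -0.0]
ft_force: [-0.3, -0.3, -2.7]
width: 37.8
grasp_force: 30.0
```

Emit:
jog_arm([
  [-1,[0.006,0,0],[0,0,0]],
  [-1,[0,0,0],[0,0,0]],
  [-1,[0,0,0],[0,0,0]],
])

```text
t: 9.35
ee_pos: [560.6, -247.9, 27.8]
orientation: [0.236, 3.132, -0.0]
ft_force: [1.2, 0.5, -3.0]
width: 37.6
grasp_force: 30.0
```

Emit:
jog_arm([
  [-1,[0.005,0,0],[0,0,0]],
  [-1,[0,0,0],[0,0,0]],
  [-1,[0,0,0],[0,0,0]],
])

```text
t: 9.65
ee_pos: [560.3, -247.8, 27.8]
orientation: [0.236, 3.132, -0.0]
ft_force: [3.1, 0.0, -2.3]
width: 38.0
grasp_force: 30.0
```

Emit:
jog_arm([
  [-1,[0.005,0,0],[0,0,0]],
  [-1,[0,0,0],[0,0,0]],
  [-1,[0,0,0],[0,0,0]],
])

```text
t: 9.95
ee_pos: [559.9, -247.8, 27.9]
orientation: [0.236, 3.131, -0.001]
ft_force: [5.7, -0.0, -3.2]
width: 37.7
grasp_force: 30.0
```

Emit:
jog_arm([
  [-1,[0.004,0,0],[0,0,0]],
  [-1,[0,0,0],[0,0,0]],
  [-1,[0,0,0],[0,0,0]],
])

```text
t: 10.25
ee_pos: [559.7, -247.8, 27.9]
orientation: [0.236, 3.131, -0.001]
ft_force: [5.4, 1.1, -3.2]
width: 38.0
grasp_force: 30.0
```

Emit:
jog_arm([
  [-1,[0.004,0,0],[0,0,0]],
  [-1,[0,0,0],[0,0,0]],
  [-1,[0,0,0],[0,0,0]],
])

```text
t: 10.55
ee_pos: [559.6, -247.8, 28.0]
orientation: [0.236, 3.13, -0.001]
ft_force: [6.4, 0.9, -3.5]
width: 37.9
grasp_force: 30.0
```

```bash
python3 -c "
from h import *
st()"
```

```text
t 10.55 p [ 559.56 -247.8    28.01] F carrier x,y,z 6.23 1.82 -3.51 M y -1.31 tilt -0.0023 w 37.9
```

Emit:
jog_arm([
  [-1,[0.005,0,0],[0,0,0]],
  [-1,[0,0,0],[0,0,0]],
  [-1,[0,0,0],[0,0,0]],
])

```text
t: 10.85
ee_pos: [559.4, -247.8, 28.1]
orientation: [0.237, 3.13, -0.001]
ft_force: [7.4, 0.4, -4.6]
width: 37.8
grasp_force: 30.0
```

```bash
python3 -c "
from h import *
st()"
```

```text
t 10.85 p [ 559.39 -247.76   28.07] F carrier x,y,z 7.25 1.53 -4.58 M y -1.51 tilt -0.0029 w 37.8
```

Emit:
jog_arm([
  [-1,[0.005,0,0.003],[0,0,0]],
  [-1,[0,0,0],[0,0,0]],
  [-1,[0,0,0],[0,0,0]],
])

```text
t: 11.15
ee_pos: [559.3, -247.8, 28.1]
orientation: [0.237, 3.129, -0.001]
ft_force: [7.7, 0.4, -2.8]
width: 38.1
grasp_force: 30.0
```

```bash
python3 -c "
from h import *
st()"
```

```text
t 11.15 p [ 559.33 -247.8    28.09] F carrier x,y,z 7.59 1.55 -2.79 M y -1.53 tilt -0.0038 w 38.1
```

Emit:
jog_arm([
  [-1,[0.0013,0,-0.0074],[0,-0.0127,0]],
  [-1,[0.0013,0,-0.0074],[0,-0.0127,0]],
  [-1,[0.0013,0,-0.0074],[0,-0.0127,0]],
  [-1,[0,0,0],[0,0,0]],
  [-1,[0,0,0],[0,0,0]],
])

```text
t: 11.65
ee_pos: [558.8, -247.7, 30.3]
orientation: [0.235, 3.099, -0.005]
ft_force: [7.6, 0.9, -2.5]
width: 37.7
grasp_force: 30.0
```

```bash
python3 -c "
from h import *
st()"
```

```text
t 11.65 p [ 558.79 -247.7    30.29] F carrier x,y,z 7.36 2.0 -2.51 M y -1.52 tilt -0.0335 w 37.7
```

Emit:
jog_arm([
  [-1,[0.0013,0,-0.0074],[0,-0.0127,0]],
  [-1,[0.0013,0,-0.0074],[0,-0.0127,0]],
  [-1,[0.0013,0,-0.0074],[0,-0.0127,0]],
  [-1,[0.0013,0,-0.0074],[0,-0.0127,0]],
  [-1,[0,0,0],[0,0,0]],
])

```text
t: 12.15
ee_pos: [558.0, -247.6, 33.3]
orientation: [0.232, 3.059, -0.009]
ft_force: [7.8, 1.1, -3.8]
width: 38.4
grasp_force: 30.0
```

```bash
python3 -c "
from h import *
st()"
```

```text
t 12.15 p [ 558.05 -247.65   33.32] F carrier x,y,z 7.53 2.26 -3.79 M y -1.55 tilt -0.0737 w 38.4
```

Emit:
jog_arm([
  [-1,[0.0013,0,-0.0074],[0,-0.0127,0]],
  [-1,[0.0013,0,-0.0074],[0,-0.0127,0]],
  [-1,[0.0013,0,-0.0074],[0,-0.0127,0]],
  [-1,[0.0013,0,-0.0074],[0,-0.0127,0]],
  [-1,[0,0,0],[0,0,0]],
])

```text
t: 12.65
ee_pos: [557.2, -247.5, 36.2]
orientation: [0.229, 3.02, -0.014]
ft_force: [8.9, 1.2, -3.4]
width: 38.0
grasp_force: 30.0
```

```bash
python3 -c "
from h import *
st()"
```

```text
t 12.65 p [ 557.22 -247.51   36.21] F carrier x,y,z 8.59 2.48 -3.44 M y -1.52 tilt -0.1133 w 38.0
```

Emit:
jog_arm([
  [-1,[0,0,-0.0074],[0,-0.0127,0]],
  [-1,[0,0,-0.0074],[0,-0.0127,0]],
  [-1,[0,0,-0.0074],[0,-0.0127,0]],
  [-1,[0,0,-0.0074],[0,-0.0127,0]],
  [-1,[0,0,0],[0,0,0]],
  [-1,[0,0,0],[0,0,0]],
])

```text
t: 13.25
ee_pos: [556.5, -247.4, 39.0]
orientation: [0.225, 2.981, -0.018]
ft_force: [7.5, 1.0, -3.8]
width: 38.1
grasp_force: 30.0
```

Run:
```python
from h import *
st()
s=get_image('side')
cv2.imwrite('pics/s3.png',cv2.resize(s['image'][200:310,330:460],None,fx=5,fy=5,interpolation=cv2.INTER_CUBIC))
```

```text
t 13.25 p [ 556.53 -247.38   38.97] F carrier x,y,z 7.27 2.07 -3.76 M y -1.32 tilt -0.1521 w 38.1
```

View pics/s3.png

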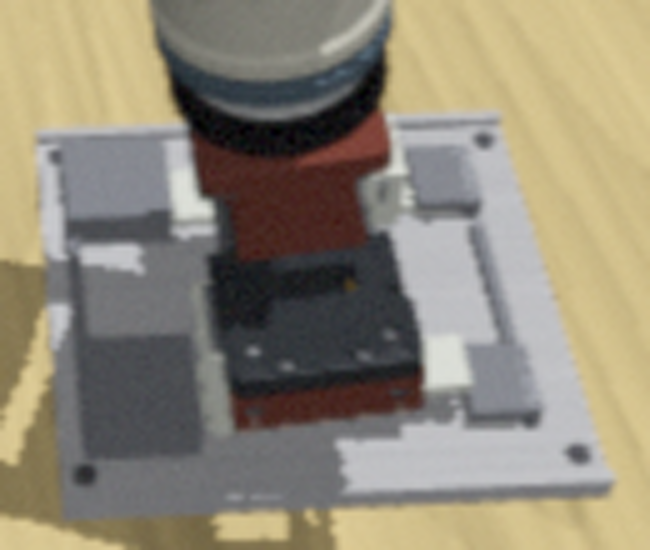

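The toe is visible at about (447,362), short of the lip. I check its height in the depth map before drawing it off.

Run:
```python
from h import *
s=get_image('side');P=cloud(s)
p=P[200+330//5:200+395//5, 330+425//5:330+470//5+1]
a=-np.radians(8.6);X=np.array([np.cos(a),np.sin(a)]);c=np.array([575.8,-194.7])
cx=(p[...,:2]-c)@X
np.set_printoptions(linewidth=200,suppress=True,precision=0)
print(p[...,2]);print(cx)
```

```text
[[ 8.  5.  6.  6.  7.  8.  6.  8.  7.  6.]
 [ 6. 10. 32. 34. 34. 36. 36.  8.  8.  7.]
 [32. 33. 35. 35. 33. 35. 35.  8.  7.  7.]
 [33. 34. 33. 34. 34. 35. 34. 21. 23. 17.]
 [32. 32. 31. 34. 34. 32. 34. 20. 18. 22.]
 [31. 31. 32. 34. 34. 35. 34. 36. 20. 20.]
 [34. 33. 33. 34. 35. 36. 35. 34. 21. 22.]
 [32. 33. 33. 33. 33. 35. 35. 35. 20. 19.]
 [32. 31. 33. 34. 33. 33. 33. 34. 20. 20.]
 [33. 32. 33. 36. 34. 34. 33. 34. 35. 19.]
 [33. 33. 34. 34. 34. 34. 35. 36. 35. 19.]
 [33. 32. 31. 33. 35. 33. 34. 33. 34. 21.]
 [nan 29. 30. 30. 31. 30. 29. 30. 20. 21.]]
[[48. 51. 53. 55. 57. 59. 62. 63. 65. 68.]
 [48. 49. 45. 46. 48. 50. 52. 63. 64. 67.]
 [40. 42. 43. 45. 48. 50. 52. 62. 64. 66.]
 [39. 41. 44. 45. 47. 49. 51. 57. 59. 63.]
 [39. 41. 43. 45. 47. 49. 51. 57. 60. 60.]
 [39. 41. 43. 44. 46. 48. 50. 52. 58. 61.]
 [38. 40. 42. 44. 45. 47. 49. 52. 58. 60.]
 [38. 40. 41. 43. 45. 47. 49. 51. 57. 60.]
 [37. 40. 41. 43. 45. 47. 49. 51. 57. 59.]
 [36. 39. 40. 41. 44. 46. 48. 50. 52. 59.]
 [36. 38. 40. 42. 44. 46. 47. 49. 51. 58.]
 [35. 38. 40. 41. 43. 45. 47. 50. 51. 57.]
 [nan 38. 40. 42. 44. 46. 48. 50. 55. 56.]]
```

The toe underside is at about z=29 against the lip top at 21, so it clears by 8 mm. I draw it off along the module's own axis.

Emit:
jog_arm([
  [-1,[-0.02,0,0],[0,0,0]],
  [-1,[-0.03,0,0],[0,0,0]],
  [-1,[-0.04,0,0],[0,0,0]],
  [-1,[-0.04,0,0],[0,0,0]],
  [-1,[0,0,0],[0,0,0]],
])

```text
t: 13.85
ee_pos: [568.3, -249.1, 40.3]
orientation: [0.225, 2.984, -0.017]
ft_force: [-0.1, -0.4, -2.1]
width: 37.6
grasp_force: 30.0
```

Emit:
jog_arm([
  [-1,[-0.04,0,0],[0,0,0]],
  [-1,[-0.04,0,0],[0,0,0]],
  [-1,[-0.04,0,0],[0,0,0]],
  [-1,[0,0,0],[0,0,0]],
])

```text
t: 14.25
ee_pos: [580.6, -251.0, 42.3]
orientation: [0.225, 2.983, -0.017]
ft_force: [-0.7, 0.0, -2.8]
width: 37.7
grasp_force: 30.0
```

```bash
python3 -c "
from h import *
st()"
```

```text
t 14.25 p [ 580.6  -250.98   42.35] F carrier x,y,z -0.66 -0.05 -2.75 M y 0.14 tilt -0.1505 w 37.7
```

Emit:
jog_arm([
  [-1,[-0.06,0,0],[0,0,0]],
  [-1,[-0.08,0,0],[0,0,0]],
  [-1,[-0.08,0,0],[0,0,0]],
  [-1,[-0.08,0,0],[0,0,0]],
  [-1,[-0.06,0,-0.02],[0,0,0]],
  [-1,[-0.04,0,-0.1],[0,0,0]],
  [-1,[-0.04,0,-0.2],[0,0,0]],
  [-1,[-0.04,0,-0.3],[0,0,0]],
  [-1,[-0.03,0,-0.3],[0,0,0]],
  [-1,[0,0,0],[0,0,0]],
])

```text
t: 15.25
ee_pos: [618.7, -257.5, 146.0]
orientation: [0.224, 2.976, -0.021]
ft_force: [-0.4, -1.3, -2.1]
width: 38.2
grasp_force: 30.0
```

```bash
python3 -c "
from h import *
st()
o=get_obs();print(o['qpos'])"
```

```text
t 15.25 p [ 618.72 -257.51  145.96] F carrier x,y,z -0.17 -1.29 -2.07 M y 0.1 tilt -0.1575 w 38.2
[-0.43122935  0.5172923   1.68857921  0.05844557  0.78450728 -1.88984467]
```

Emit:
jog_arm([
  [-1,[0,0,0],[0,0.1,0]],
  [-1,[0,0,0],[0,0.1,0]],
  [-1,[0,0,0],[0,0,0.134]],
  [-1,[0,0,0],[0,0,0.134]],
  [-1,[0.1,0.15,0],[0,0,0]],
  [-1,[0.2,0.3,0],[0,0,0]],
  [-1,[0.2,0.3,0],[0,0,0]],
  [-1,[0.2,0.3,0],[0,0,0]],
  [-1,[0.2,0.3,0],[0,0,0]],
  [-1,[0.2,0.3,0],[0,0,0]],
])

```text
t: 16.25
ee_pos: [569.9, -60.9, 140.7]
orientation: [-0.559, -3.083, 0.0]
ft_force: [0.1, -0.0, -2.4]
width: 37.8
grasp_force: 30.0
```

Emit:
jog_arm([
  [-1,[0.22,0.33,0],[0,0,0]],
  [-1,[0.22,0.33,0],[0,0,0]],
  [-1,[0.22,0.33,0],[0,0,0]],
  [-1,[0.22,0.33,0],[0,0,0]],
  [-1,[0.22,0.33,0],[0,0,0]],
  [-1,[0.1,0.2,0],[0,0,0]],
  [-1,[0,0,0],[0,0,0]],
  [-1,[0,0,0],[0,0,0]],
])

```text
t: 17.05
ee_pos: [523.6, 152.8, 141.5]
orientation: [-0.558, -3.083, 0.001]
ft_force: [-0.0, -0.8, -2.1]
width: 37.9
grasp_force: 30.0
```

Run:
```python
from h import *
st();o=get_obs();print(o['orientation'])
s=get_image('side');np.savez('s4.npz',**s)
cv2.imwrite('pics/s4.png',cv2.resize(s['image'][60:220,240:440],None,fx=3.5,fy=3.5,interpolation=cv2.INTER_CUBIC))
```

```text
t 17.05 p [523.57 152.8  141.48] F carrier x,y,z 0.09 -0.79 -2.14 M y 0.01 tilt 0.0081 w 37.9
[-5.57779681e-01 -3.08344951e+00  1.12641713e-03]
```

View pics/s4.png

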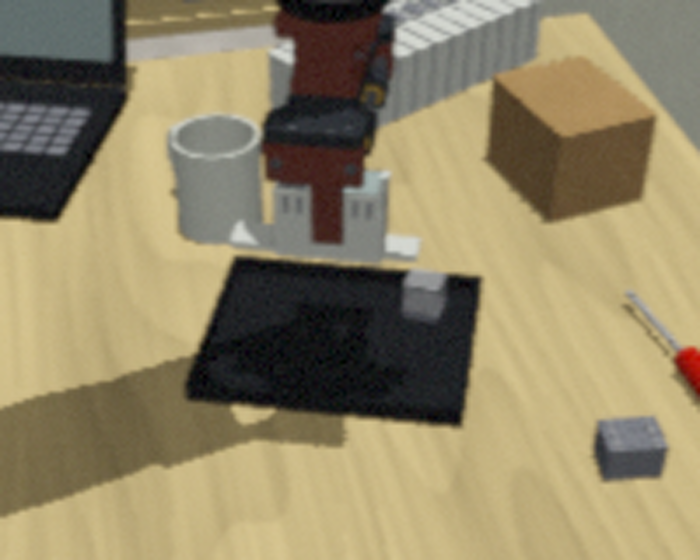

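The module is held level between the fingers, with the tongue at (243,236) and the toe at (403,243). I measure its pitch and base height from depth.

Run:
```python
from h import *
s=dict(np.load('s4.npz'));P=cloud(s);o=get_obs()
r=rot(o['orientation']);X=-r[:,0];X[2]=0;X/=np.linalg.norm(X);Y=np.array([-X[1],X[0],0])
q=P-o['ee_pos'];mx=q@X;my=q@Y;z=P[...,2]
print('tool z',r[:,2])
for lo,hi in[(-70,-60),(-60,-50),(-50,-42),(-38,-28),(-28,-18),(18,28),(28,38),(44,52),(52,60)]:
    k=(mx>lo)&(mx<hi)&(abs(my)<25)&(z>100)&(z<200);v=z[k]
    print(lo,hi,k.sum(),np.percentile(v,[2,25,50,75,98]).round(1) if k.any() else '')
k=(abs(my)<15)&(z>105)&(z<145);print('x ext',np.percentile(mx[k],[0.5,99.5]))
```

```text
tool z [-8.00847854e-03  7.37876346e-04 -9.99967659e-01]
-70 -60 28 [123.2 127.1 128.3 129.1 129.9]
-60 -50 31 [121.4 126.4 127.4 128.1 129.9]
-50 -42 20 [123.  127.  127.8 147.4 176.6]
-38 -28 77 [125.9 138.9 154.4 167.  178.3]
-28 -18 78 [123.8 136.5 152.1 169.  179.5]
18 28 96 [123.9 142.3 161.8 176.6 178.6]
28 38 122 [124.8 140.3 157.  174.8 178.8]
44 52 22 [121.9 125.8 127.  128.2 128.8]
52 60 22 [122.4 125.7 126.4 127.4 128.6]
x ext [-77.7925088   60.89228743]
```

Emit:
jog_arm([
  [-1,[0.07,0.147,0],[0,-0.01,0]],
  [-1,[0,0,0.2],[0,0,0]],
  [-1,[0,0,0.3],[0,0,0]],
  [-1,[0,0,0.3],[0,0,0]],
  [-1,[0,0,0.15],[0,0,0]],
  [-1,[0,0,0],[0,0,0]],
  [-1,[0,0,0],[0,0,0]],
])

```text
t: 17.8
ee_pos: [523.6, 168.0, 47.2]
orientation: [0.565, 3.09, -0.003]
ft_force: [-0.7, 0.2, -2.9]
width: 38.2
grasp_force: 30.0
```

Emit:
jog_arm([
  [-1,[0,0,0.04],[0,0,0]],
  [-1,[0,0,0.04],[0,0,0]],
  [-1,[0,0,0.03],[0,0,0]],
  [-1,[0,0,0.02],[0,0,0]],
  [-1,[0,0,0],[0,0,0]],
  [-1,[0,0,0],[0,0,0]],
])

```text
t: 18.4
ee_pos: [523.2, 168.5, 33.9]
orientation: [0.564, 3.09, -0.003]
ft_force: [0.2, -0.8, -2.4]
width: 37.9
grasp_force: 30.0
```

Base at about 14 mm with 10 mm to go.

Emit:
jog_arm([
  [-1,[0,0,0.02],[0,0,0]],
  [-1,[0,0,0.02],[0,0,0]],
  [-1,[0,0,0.02],[0,0,0]],
  [-1,[0,0,0.01],[0,0,0]],
  [-1,[0,0,0],[0,0,0]],
  [-1,[0,0,0],[0,0,0]],
])

```text
t: 19.0
ee_pos: [523.2, 168.4, 26.8]
orientation: [0.564, 3.09, -0.003]
ft_force: [0.1, 0.5, -2.1]
width: 37.6
grasp_force: 30.0
```

Emit:
jog_arm([
  [-1,[0,0,0.01],[0,0,0]],
  [-1,[0,0,0.01],[0,0,0]],
  [-1,[0,0,0],[0,0,0]],
  [-1,[0,0,0],[0,0,0]],
])

```text
t: 19.4
ee_pos: [523.2, 168.4, 24.8]
orientation: [0.564, 3.09, -0.003]
ft_force: [-0.7, 0.3, -2.1]
width: 38.1
grasp_force: 30.0
```

Emit:
jog_arm([
  [-1,[0,0,0.007],[0,0,0]],
  [-1,[0,0,0.007],[0,0,0]],
  [-1,[0,0,0],[0,0,0]],
  [-1,[0,0,0],[0,0,0]],
])

```text
t: 19.8
ee_pos: [523.2, 168.4, 23.4]
orientation: [0.564, 3.09, -0.003]
ft_force: [0.5, -0.2, -2.5]
width: 37.9
grasp_force: 30.0
```

Emit:
jog_arm([
  [-1,[0,0,0.007],[0,0,0]],
  [-1,[0,0,0],[0,0,0]],
  [-1,[0,0,0],[0,0,0]],
])

```text
t: 20.1
ee_pos: [523.2, 168.4, 22.7]
orientation: [0.564, 3.09, -0.003]
ft_force: [-0.1, -0.4, -2.9]
width: 37.6
grasp_force: 30.0
```

Emit:
jog_arm([
  [-1,[0,0,0.007],[0,0,0]],
  [-1,[0,0,0],[0,0,0]],
  [-1,[0,0,0],[0,0,0]],
])

```text
t: 20.4
ee_pos: [523.2, 168.4, 22.7]
orientation: [0.564, 3.09, -0.003]
ft_force: [-2.3, -0.5, 5.7]
width: 38.4
grasp_force: 30.0
```

Emit:
jog_arm([
  [-1,[0,0,0.007],[0,0,0]],
  [-1,[0,0,0],[0,0,0]],
  [-1,[0,0,0],[0,0,0]],
])

```text
t: 20.7
ee_pos: [523.2, 168.4, 22.6]
orientation: [0.564, 3.09, -0.002]
ft_force: [-4.7, -1.6, 13.4]
width: 37.9
grasp_force: 30.0
```

It is on the floor. I relieve the load, release and withdraw.

Emit:
jog_arm([
  [-1,[0,0,-0.01],[0,0,0]],
  [-1,[0,0,0],[0,0,0]],
  [0,[0,0,0],[0,0,0]],
  [0.3,[0,0,0],[0,0,0]],
  [0.6,[0,0,0],[0,0,0]],
  [0.6,[0,0,0],[0,0,0]],
  [0.6,[0,0,0],[0,0,0]],
])

```text
t: 21.4
ee_pos: [523.2, 168.4, 22.2]
orientation: [0.564, 3.09, -0.003]
ft_force: [-0.9, 0.5, 0.8]
width: 69.4
grasp_force: 0.0
```

Emit:
jog_arm([
  [0.6,[0,0,-0.05],[0,0,0]],
  [0.6,[0,0,-0.15],[0,0,0]],
  [0.6,[0,0,-0.3],[0,0,0]],
  [0.6,[0,0,-0.4],[0,0,0]],
  [0.6,[0,0,-0.4],[0,0,0]],
  [0.6,[0,0,-0.4],[0,0,0]],
  [0.6,[0,0,0],[0,0,0]],
  [0.6,[0,0,0],[0,0,0]],
])

```text
t: 22.2
ee_pos: [523.7, 168.9, 194.3]
orientation: [0.563, 3.087, -0.0]
ft_force: [-0.1, 0.0, -0.3]
width: 70.4
grasp_force: 0.0
```

Run:
```python
from h import *
st()
s=get_image('side');P=cloud(s)
cv2.imwrite('pics/s5.png',cv2.resize(s['image'][80:310,260:460],None,fx=2.6,fy=2.6,interpolation=cv2.INTER_CUBIC))
X=np.array([.936,-.353]);Y=np.array([.353,.936]);q=P[...,:2]-np.array([537.6,190]);tx=q@X;ty=q@Y;z=P[...,2]
k=(z>56)&(z<64)&(abs(tx)<90)&(abs(ty)<75);print('top',k.sum(),np.median(z[k]),cv2.minAreaRect(np.c_[tx[k],ty[k]].astype(np.float32)))
A=np.c_[tx[k],ty[k],np.ones(k.sum())];print(np.linalg.lstsq(A,z[k],rcond=None)[0])
```

```text
t 22.2 p [523.74 168.89 194.3 ] F carrier x,y,z -0.08 0.03 -0.31 M y 0.02 tilt -0.0034 w 70.4
top 251 58.89093476989353 ((-8.8779296875, -27.145652770996094), (79.64471435546875, 42.124576568603516), 0.32143011689186096)
[-2.23289938e-03  8.74277705e-03  5.90642183e+01]
```

View pics/s5.png

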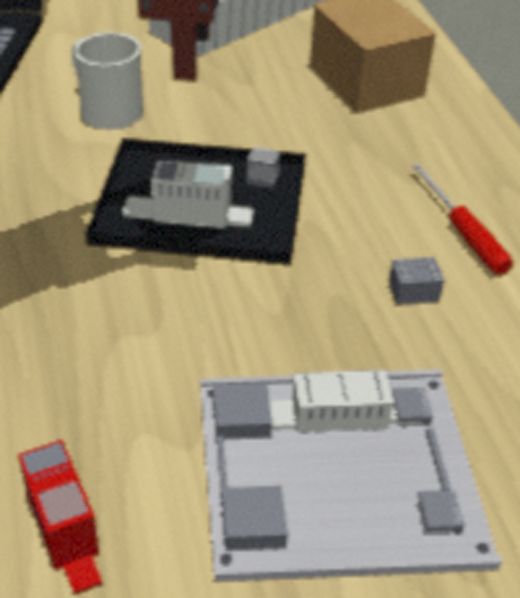

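The module lies flat in the tray at (190,195). The low module and the relay are in place, and the gripper is clear of everything. I hand the job in.

```bash
python3 -c "
from h import *
print(close_job())"
```

```text
the job is handed in; nothing more can be done
None
```

The tall module came out of its carrier toe-first and lies flat and released in the tray, with wrist readings of about 9 N against the clips at most; the job is handed in, but the call returned no verdict.

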